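Lock the spindle: turn the slotted disc, push the locking bar through

TASK

Lock the spindle lock on the cabinet: with the fingertips push the disc's upright fin round until its slot is in line with the locking bar, either way round, then push the bar by its end plate through the slot and fully home into the keeper on the other side. Only push - do not grip the fin or the end plate, leave the things standing around where they are, and end with the robot clear of everything.

Things in the scene. Friction and masses are not known exactly. Their poses are not given: they have to be found in the camera images.
- spindle_lock: The fixture, fixed to the cabinet top: aluminium base plate, 110 mm in x, y = -104 to +88 mm, 10 mm thick, carrying a flat steel disc and a long steel bar. Origin on the cabinet top (z = 0), on the disc's vertical turning axis; z up. The bar slides along the fixture's +y, through x = 0, its axis 25 mm above the cabinet top.
- guide (a point): Grey guide tunnel round the bar, in front of the disc on the bar's side: fixture y = -90 to -54 mm, 44 mm wide in x, 38 mm high above the cabinet top (screw heads 2 mm more). Point: top centre; axes as the fixture's.
- keeper (a point): Grey keeper tunnel on the far side of the disc, into which the bar goes last: fixture y = +54 to +84 mm, 44 mm wide in x, 38 mm high above the cabinet top. Point: top centre; axes as the fixture's.
- lock_disc (a joint): Angle of the disc on its vertical axis, rad, growing anticlockwise seen from above; at 0 its axes are parallel to the fixture's. It turns through a full turn both ways against light friction (0.06 N m, about 2 N at the fin), and stays where it is left. The slot is in line with the bar at 0 and at +pi or -pi. Disc: 100 mm across, top 32 mm above the cabinet top.
- slot (a point): Middle of the disc's slot, on its axis, 25 mm above the cabinet top; frame turns with the disc: y along the slot, x towards the fin. The slot is straight, 18 mm wide, open above and at both ends, right across the disc. Within about 0.05 rad of line the bar enters freely, up to about 0.1 rad its tapered tip centres the disc; farther off the disc stops the bar.
- fin (a point): Centre of the upright flat steel fin by which the disc is turned: 31 mm from the axis along the disc's +x (square to the slot), frame as the disc's. A radial plate 30 mm long (16 to 46 mm from the axis), 10 mm thick, from 32 to 70 mm above the cabinet top; this point is 51 mm above it. Push on a broad face, with the fingertips above the 40 mm of the tunnels.
- lock_bar (a joint): Travel of the locking bar along the fixture's +y, m: 0 fully drawn back, 0.140 fully home at its stop, tip in the keeper. Steel bar 12 x 12 mm, 168 mm long, tapered tip, about 2.5 N friction; it stays where it is left. With the slot out of line the disc's rim stops it at about 0.028.
- bar_tip (a point): Tip of the bar, on its axis, 25 mm above the cabinet top; 76 mm before the disc's axis (fixture y = -76 mm) at travel 0, 64 mm past it when home.
- push_plate (a point): Centre of the outer face of the upright plate at the bar's tail, where the bar is pushed along the fixture's +y (frame as the fixture's). Plate: 40 mm wide (x), 10 mm thick (y), 10 to 56 mm above the cabinet top; this point is 33 mm above it, at fixture y = -244 mm at travel 0 and -104 mm when home. Free cabinet top lies behind it.
- gauge_block: Bystander: loose upright steel gauge block 35 x 9 x 50 mm beside the base plate on the fixture's -x side; origin centre of its underside.
- stepped_housing: Bystander: loose stepped round aluminium housing 46 mm across, 34 mm high, beside the bar on the fixture's +x side; origin centre of its underside.
- key_steel: Bystander: loose steel key 8 x 32 x 8 mm lying beside the base plate on the +x side; origin centre of its underside.
- housing: Bystander: loose round aluminium housing 46 mm across, 36 mm high, at the right edge; origin centre of its underside.
- v_block: Bystander: loose steel V-block 33 x 40 x 34 mm at the right far edge; origin centre of its underside.
- clear_block: Bystander: loose clear acrylic block 30 x 30 x 40 mm at the left edge; origin centre of its underside.

How it is judged:
On the way, in this order (a step that is already met when the one before it is completed fails the run):
1. the slot of the disc is in line with the bar (within 0.17 rad) (angle between the y axis of slot and the y axis of spindle_lock, either way round below 0.17 rad), for 0.1 s.
2. the bar is pushed through the slot, home in the keeper (value of joint lock_bar above 0.134 m), for 0.2 s.
At the end, for the whole second after the job is handed in: The bar is home: pushed to within 6 mm of its stop, through the slot of the disc (slot within 0.17 rad of the bar), both at rest (value of joint lock_bar above 0.134 m and angle between the y axis of slot and the y axis of spindle_lock, either way round below 0.17 rad and velocity of joint lock_bar below 0.01 m/s and velocity of joint lock_disc between -0.05 and 0.05 rad/s); the robot touches nothing.
It fails at once if the fin is gripped (pressed with more than 1 N on both of its broad faces at once) (contact force between the fingers and lock_disc_c3 above 1 N and contact force between the fingers and lock_disc_c4 above 1 N).
It fails at once if the bar's push plate is gripped (pressed with more than 1 N on both of its broad faces at once) (contact force between the fingers and lock_bar_c2 above 1 N and contact force between the fingers and lock_bar_c3 above 1 N).
It fails at once if a bystander is moved by more than 20 mm or lifted (distance of any of gauge_block, stepped_housing, key_steel, housing, v_block, clear_block from where it was at the start of the episode above 0.02 m).
It also fails if it takes over 51 s, if anything falls off the work surface, if the arm or the gripper's body presses on something with over 40 N, if the wrist force passes 120 N, or if a joint passes its speed limit or range.

ROBOT

A 6-joint arm with a two-finger parallel gripper is mounted at the origin on a cart in front of the work surface, level with it; the furniture and walls round the work are solid. World frame = base frame: x ahead of the robot, y to its left, z up, the work surface at z = 0. Lengths are in m, angles in rad, forces in N, time in s.
With the tool pointing down it reaches from about 0.25 to 0.775 m from the base axis. Payload 4 kg.
Tool frame: the origin (TCP) lies midway between the tips of the shut fingers; the grasp point (between the pads) lies 19 mm behind it; y points along the fingers, x is the direction in which the jaws open and shut, and the axes are right-handed (so a half turn about y gives the same grasp; the last joint's range is limited). The gripper opens to 94 mm and grips with 3 to 60 N. Pads are 16 mm wide; open, the fingers measure 119 mm over their backs; the gripper's body (75 mm by 177 mm) begins 78 mm behind the grasp point.
Start: joints at [-1.252, 0.087, 1.371, -0, 1.684, -0.103], TCP at [0.225, -0.502, 0.206] pointing down, gripper open.
Joint ranges: [-3.1, 3.1], [-0.76, 2.03], [0.27, 2.55], [-1.08, 4.22], [0.17, 2.65], [-2.57, 2.57]. Speed limits (rad/s): [2.79, 2.79, 3.14, 3.14, 3.14, 3.14].

INTERFACE

Orientations are given as [roll, pitch, yaw] about the fixed x, y, z axes, in that order (R = Rz(yaw) Ry(pitch) Rx(roll)).
In Python, from bench import robot, snapshot, camera_info, ticket gives the robot as it stands.
- The arm moves only by the shell command python3 -m creep 'ROWS'. ROWS is JSON, a list of rows, each an object with "slide": the shift along the tool's x, y, z in mm, a list of three; "roll": the turn about the tool's y in degrees; "grip": the closure, from 0 (fully open) to 1 (shut). In form: [{"slide": [x, y, z], "roll": roll, "grip": grip}, ...]. A call has 1 to 20 rows; each row is the pose to reach, as a shift and turn from the pose commanded when the call began, along the tool's axes at that moment; what a row does not reach only later rows make up. A row lasts 1/12 s, in which the tool goes at most 41.7 mm and 7.16 degrees, less where a joint would pass 70% of its speed; a pose out of reach is approached as far as the arm can. A call with a gripper value outside its range is refused whole. The fingers move at their own pace and stop on an object; the grip force is fixed at half the most. Time passes only in rows, so rows that repeat a pose let the fingers close. It gives the time, the measured TCP pose, the force and the opening at its end, in the units of the state.
- robot.get_obs(): the state, without advancing time (a new reading comes with each control period).
- snapshot(name): name is "side" or "top"; returns the picture (480x640x3 uint8, red, green, blue); there is no depth.
- camera_info(name): a dict with "fx", "fy", "cx", "cy" (pixels), "cam_to_world" (4x4, takes a point from camera to world coordinates). Camera axes: x right, y down, z forward; pixel columns grow to the right and rows downward; lengths in m; the calibration is good to about 2 mm. A picture is of the moment at which its call begins. camera_info takes no time and is no camera call.
- ticket.close_job(): hands the job in, once; it reports no verdict.
The state is a dict: "time": time; "joint_positions": joint angles; "qvel": joint speeds; "joint_torque": joint torques, N m; "tool_pos": TCP position; "ee_rot": TCP orientation; "wrist_force": force on the tool from outside, world axes, zero at the start; "wrist_torque": the same for the moment, N m; "width": finger opening in m.
Only numpy, scipy, OpenCV 4.12 (cv2) and the standard library are available. Lean on these libraries where they do the work, as an engineer would, in place of code of your own. Each camera call takes 0.05 s, during which the arm holds its last target.

## Working session

There is one attempt and no reset: what is moved stays moved. The work goes in short steps, Python scripts to look and compute and a shell command to move; the robot and the scene stay as the last step left them, time stands still between calls to the robot, and variables do not carry over. Pictures are saved under pics/ and viewed, and the job is handed in when it is done.

```bash
ls; mkdir -p pics; python3 - <<'E'
from bench import robot,snapshot,camera_info
import cv2,numpy as np
print(robot.get_obs())
for n in ("top","side"):
    cv2.imwrite(f"pics/{n}0.png",snapshot(n)[:,:,::-1]); 
    c=camera_info(n); print(n,c["fx"],c["fy"],c["cx"],c["cy"]);print(np.round(np.array(c["cam_to_world"]),4))
E
```

```text
pics
{'time': 0.0, 'joint_positions': array([-1.25209113e+00,  8.79208595e-02,  1.37222216e+00,  7.50963015e-07,
        1.68359079e+00, -1.03082373e-01]), 'qvel': array([ 0.00106668,  0.00139504, -0.00166817, -0.0012429 , -0.00022195,
       -0.00061119]), 'joint_torque': array([ 2.02226088e-04, -3.40187502e+01, -3.02424610e+01,  7.18014501e-02,
        3.28719697e-02, -1.67616399e-04]), 'tool_pos': array([ 0.22500076, -0.50128065,  0.20433911]), 'ee_rot': array([-1.57057526,  0.00212971, -1.14900844]), 'wrist_force': array([ 0.67540152,  0.20509745, -0.04770179]), 'wrist_torque': array([ 0.02023419, -0.04259669, -0.00485786]), 'width': 0.09376024335904494}
top 620.0519250859741 620.0519250859741 309.71751115753466 242.1822991935123
[[ 0.016  -0.9827  0.1845  0.3167]
 [-0.9999 -0.0145  0.0094 -0.0191]
 [-0.0066 -0.1847 -0.9828  1.3786]
 [ 0.      0.      0.      1.    ]]
side 551.8265806845209 551.8265806845209 325.0072407900117 234.36117651753975
[[ 9.9830e-01 -1.2000e-03  5.9100e-02  4.6840e-01]
 [-5.4900e-02 -3.9060e-01  9.1890e-01 -1.3098e+00]
 [ 2.2000e-02 -9.2060e-01 -3.9000e-01  6.1830e-01]
 [ 0.0000e+00  0.0000e+00  0.0000e+00  1.0000e+00]]
```

View pics/top0.png

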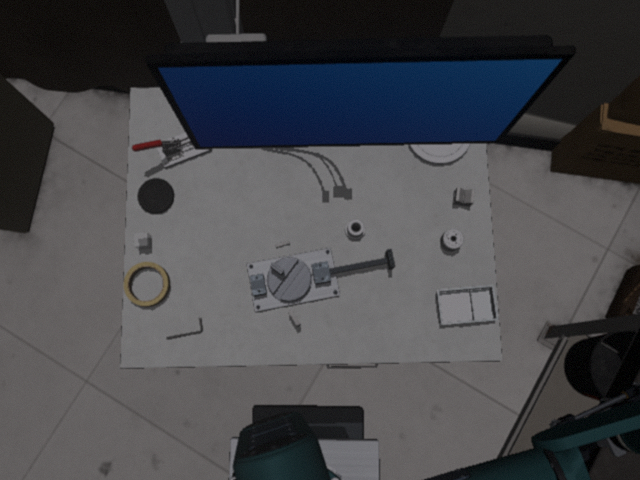

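View pics/side0.png

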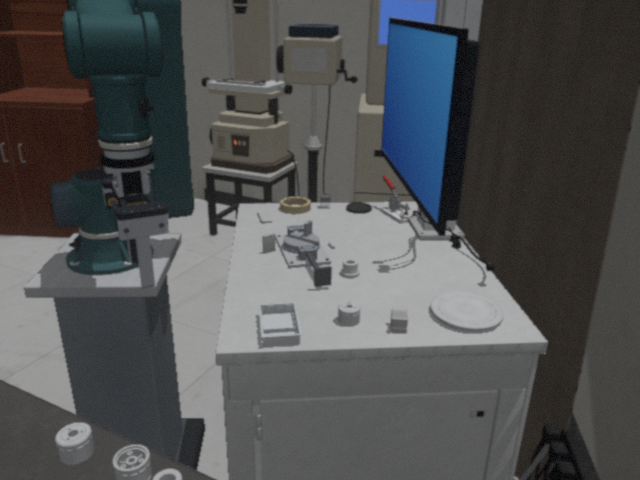

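```bash
python3 - <<'E'
import cv2
a=cv2.imread("pics/top0.png")[230:345,235:405]; cv2.imwrite("pics/top0c.png",cv2.convertScaleAbs(cv2.resize(a,None,fx=4.7,fy=4.7,interpolation=cv2.INTER_CUBIC),alpha=1.6))
a=cv2.imread("pics/side0.png")[210:300,250:370]; cv2.imwrite("pics/side0c.png",cv2.convertScaleAbs(cv2.resize(a,None,fx=6,fy=6,interpolation=cv2.INTER_CUBIC),alpha=1.3))
E
```

```text
(no output)
```

View pics/top0c.png

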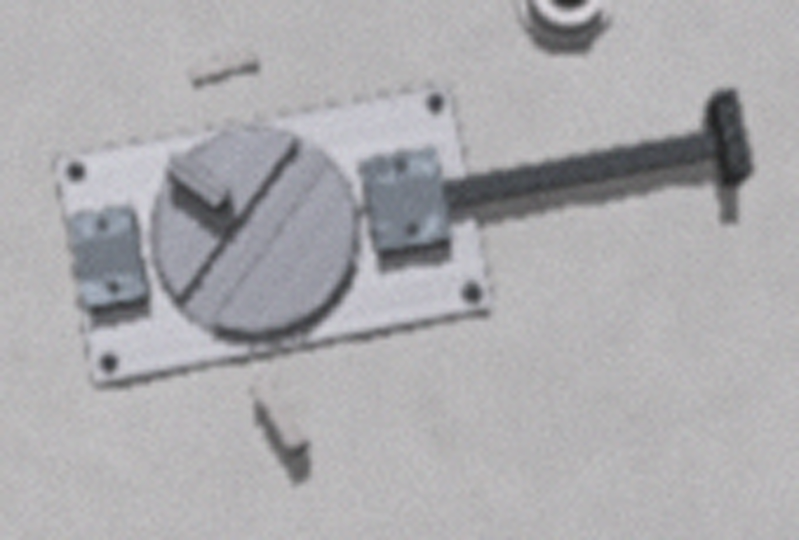

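View pics/side0c.png

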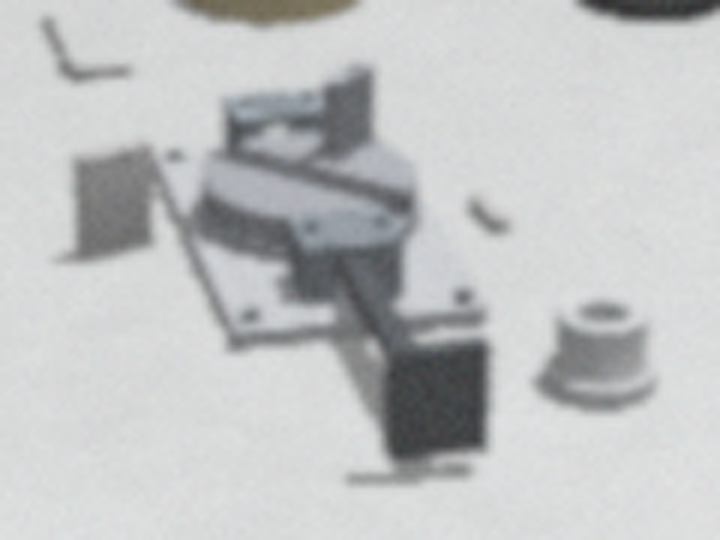

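```bash
cat > h.py <<'E'
import numpy as np
from bench import camera_info
CI={n:camera_info(n) for n in ("top","side")}
def proj(n,P):
    c=CI[n];T=np.linalg.inv(np.array(c["cam_to_world"]));p=np.atleast_2d(P)@T[:3,:3].T+T[:3,3]
    return np.c_[c["fx"]*p[:,0]/p[:,2]+c["cx"],c["fy"]*p[:,1]/p[:,2]+c["cy"]]
def back(n,uv,z):
    c=CI[n];M=np.array(c["cam_to_world"]);d=M[:3,:3]@np.array([(uv[0]-c["cx"])/c["fx"],(uv[1]-c["cy"])/c["fy"],1]);o=M[:3,3]
    return o+d*(z-o[2])/d[2]
def fix(q,P):  # q=(x,y,psi)
    P=np.atleast_2d(P);c,s=np.cos(q[2]),np.sin(q[2])
    return np.c_[q[0]+c*P[:,0]-s*P[:,1],q[1]+s*P[:,0]+c*P[:,1],P[:,2]]
E
cat > fit.py <<'E'
from h import *
from scipy.optimize import least_squares
def T(u,v):return ((u+.5)/4.7-.5+235,(v+.5)/4.7-.5+230)
def S(u,v):return ((u+.5)/6-.5+250,(v+.5)/6-.5+210)
mm=1e-3
top=[((55,88,10),T(57,157)),((55,-104,10),T(452,90)),((-55,-104,10),T(490,312)),((-55,88,10),T(97,381))]
side=[((-55,-104,10),S(230,338)),((55,-104,10),S(487,312))]
A=[("top",p,u) for p,u in top];B=[("side",p,u) for p,u in side]
def res(q,L): return np.concatenate([(proj(n,fix(q,np.array(p)*mm))[0]-u) for n,p,u in L])
for L in (A,A+B):
    r=least_squares(res,[.3,0,.17],args=(L,)); print(r.x.round(4),r.fun.round(2))
q=r.x
print("plate side outer corners", [ (proj("side",fix(q,np.array(p)*mm))[0]-[250,210]+.5)*6 for p in [(-20,-244,56),(20,-244,56),(20,-244,10)]])
print("plate top ", [ ((proj("top",fix(q,np.array(p)*mm))[0]-[235,230]+.5)*4.7).round() for p in [(-20,-244,56),(20,-244,56),(20,-234,56)]])
print("disc centre",((proj("top",fix(q,np.array([0,0,32])*mm))[0]-[235,230]+.5)*4.7).round())
for a in (.7,.75,.8,.85):
  c,s=np.cos(a),np.sin(a)
  f=lambda x,y,z:((proj("top",fix(q,np.array([c*x-s*y,s*x+c*y,z])*mm))[0]-[235,230]+.5)*4.7).round()
  print(a,[f(*p) for p in [(46,5,70),(46,-5,70),(16,-5,70),(16,5,70),(9,49,32),(9,-49,32),(-9,49,32),(-9,-49,32)]])
E
python3 fit.py
```

```text
[0.4875 0.0378 0.1887] [-0.26 -0.34  0.3  -0.73  1.08  0.33 -1.12  0.67]
[0.4885 0.0377 0.1966] [-0.35 -0.42  0.08 -1.46  1.25 -0.5  -0.82  0.52 -0.98 -0.29 -1.03  0.09]
plate side outer corners [array([386.51012617, 379.95251394]), array([489.89973606, 369.963549  ]), array([486.72797689, 477.71593987])]
plate top  [array([786., 170.]), array([768.,  85.]), array([747.,  89.])]
disc centre [256. 230.]
0.7 [array([168., 163.]), array([183., 146.]), array([233., 188.]), array([219., 205.]), array([174., 298.]), array([309., 137.]), array([203., 323.]), array([338., 161.])]
0.75 [array([166., 168.]), array([179., 150.]), array([232., 189.]), array([218., 207.]), array([177., 302.]), array([304., 135.]), array([208., 326.]), array([335., 157.])]
0.8 [array([163., 172.]), array([176., 154.]), array([230., 190.]), array([218., 208.]), array([181., 306.]), array([299., 132.]), array([213., 328.]), array([331., 154.])]
0.85 [array([161., 177.]), array([172., 158.]), array([229., 191.]), array([217., 210.]), array([185., 310.]), array([294., 130.]), array([218., 330.]), array([327., 150.])]
```

```bash
cat > fit2.py <<'E'
exec(open("fit.py").read().split("for L in")[0])
extra=[((22,-54,38),T(360,160)),((22,-90,38),T(435,148)),((-22,-90,38),T(449,241)),((-22,-54,38),T(377,252)),
((22,84,38),T(68,216)),((22,54,38),T(132,206)),((-22,54,38),T(148,296)),((-22,84,38),T(82,305)),((0,0,32),T(255,229))]
L=A+B+[("top",p,u) for p,u in extra]
pl=[("side",(-20,-244,56),S(388,350)),("side",(20,-244,56),S(487,340)),("side",(20,-244,10),S(485,448)),("side",(-20,-244,10),S(395,458)),("top",(-20,-244,56),T(752,178)),("top",(20,-244,56),T(737,92))]
def R(q):
    P=[(n,(p[0],p[1]+1000*q[3],p[2]),u) for n,p,u in pl]
    return res(q[:3],L+P)
r=least_squares(R,[.48,.03,.19,.01],loss="soft_l1");print(r.x.round(4));print(r.fun.reshape(-1,2).round(2))
q=r.x;np.save("q.npy",q)
for a in (.65,.7,.75,.8,.85):
  c,s=np.cos(a),np.sin(a)
  f=lambda x,y,z:((proj("top",fix(q,np.array([c*x-s*y,s*x+c*y,z])*mm))[0]-[235,230]+.5)*4.7).round()
  print(a,[f(*p) for p in [(46,5,70),(46,-5,70),(16,-5,70),(16,5,70),(9,49,32),(9,-49,32),(-9,49,32),(-9,-49,32)]])
E
python3 fit2.py
python3 - <<'E'
import cv2
a=cv2.imread("pics/top0.png")[250:310,260:320]; cv2.imwrite("pics/top0d.png",cv2.convertScaleAbs(cv2.resize(a,None,fx=10,fy=10,interpolation=cv2.INTER_CUBIC),alpha=1.6))
E
```

```text
[0.4884 0.0383 0.2054 0.0158]
[[-0.77 -0.02]
 [-0.46 -1.79]
 [ 1.13 -0.92]
 [-0.81  0.86]
 [-0.61 -0.34]
 [-0.78 -0.12]
 [-0.06 -0.1 ]
 [ 0.14 -0.62]
 [ 1.08 -0.78]
 [ 0.14 -0.  ]
 [-0.12 -0.16]
 [-0.18 -0.61]
 [-0.05  0.01]
 [ 0.37  0.7 ]
 [-0.07  0.03]
 [-1.1   1.65]
 [-0.61  1.63]
 [-0.78  1.42]
 [-2.54  1.55]
 [-0.36 -1.39]
 [-1.11 -1.05]]
0.65 [array([170., 160.]), array([184., 144.]), array([233., 187.]), array([218., 204.]), array([170., 295.]), array([311., 139.]), array([198., 321.]), array([340., 165.])]
0.7 [array([167., 164.]), array([181., 147.]), array([232., 188.]), array([218., 205.]), array([173., 299.]), array([307., 137.]), array([203., 324.]), array([337., 161.])]
0.75 [array([164., 168.]), array([177., 151.]), array([230., 189.]), array([217., 207.]), array([177., 303.]), array([302., 134.]), array([208., 326.]), array([333., 157.])]
0.8 [array([161., 173.]), array([174., 155.]), array([229., 191.]), array([216., 209.]), array([180., 307.]), array([297., 132.]), array([213., 328.]), array([329., 153.])]
0.85 [array([159., 177.]), array([171., 159.]), array([227., 192.]), array([216., 211.]), array([184., 311.]), array([292., 130.]), array([218., 330.]), array([325., 150.])]
```

View pics/top0d.png

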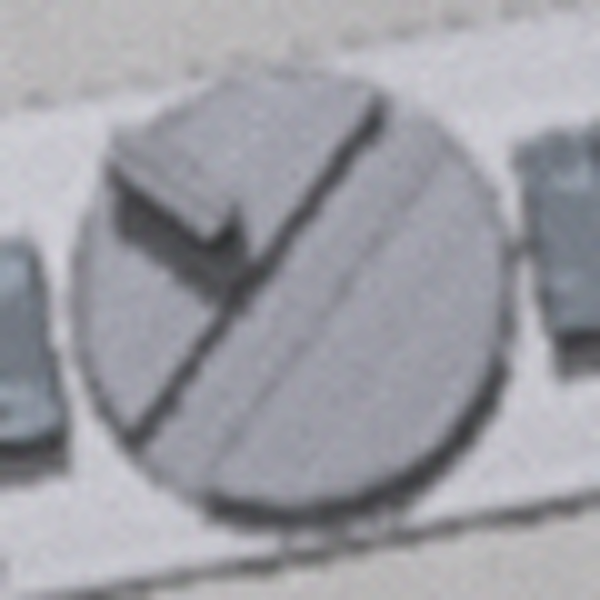

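```bash
cat > go.py <<'E'
from h import *
from bench import robot
import sys
q=np.load("q.npy")
def go(fx,fy,z,q=q,yaw=None):
    o=robot.get_obs();p=np.array(o["tool_pos"]);y=o["ee_rot"][2]
    t=fix(q,[[fx/1e3,fy/1e3,z/1e3]])[0]; d=t-p
    X=np.array([np.cos(y),np.sin(y),0]);Z=np.array([-np.sin(y),np.cos(y),0])
    yaw=q[2] if yaw is None else yaw
    print("slide",np.round([d@X*1e3,-d[2]*1e3,d@Z*1e3],1),"roll",round(np.degrees(y-yaw),1),"world",t.round(4),"now fix",np.round(inv(p),1),"yaw",round(y,3),"F",np.round(o["wrist_force"],1),o["time"],o["width"])
def inv(p):
    c,s=np.cos(q[2]),np.sin(q[2]);d=np.array(p[:2])-q[:2]
    return np.array([c*d[0]+s*d[1],-s*d[0]+c*d[1],p[2]])*1e3
if __name__=="__main__": go(*map(float,sys.argv[1:4]))
E
python3 go.py 5.7 42 200; python3 go.py 0 -275 200
```

```text
slide [-424.3    4.4  475.8] roll -77.6 world [0.4854 0.0806 0.2   ] now fix [-367.9 -474.6  204.4] yaw -1.149 F [-0.  -0.5  0.5] 0.1 0.09379730515820903
slide [-115.9    4.4  402.2] roll -77.6 world [ 0.5445 -0.2309  0.2   ] now fix [-367.9 -474.6  204.4] yaw -1.149 F [-0.  -0.5  0.5] 0.1 0.09379730515820903
```

```bash
python3 -m creep '[{"slide":[-40,0,45],"roll":-7,"grip":1},{"slide":[-80,0,90],"roll":-14,"grip":1},{"slide":[-120,0,135],"roll":-21,"grip":1},{"slide":[-424,4,476],"roll":-77.6,"grip":1},{"slide":[-424,4,476],"roll":-77.6,"grip":1},{"slide":[-424,4,476],"roll":-77.6,"grip":1},{"slide":[-424,4,476],"roll":-77.6,"grip":1},{"slide":[-424,4,476],"roll":-77.6,"grip":1},{"slide":[-424,4,476],"roll":-77.6,"grip":1},{"slide":[-424,4,476],"roll":-77.6,"grip":1},{"slide":[-424,4,476],"roll":-77.6,"grip":1},{"slide":[-424,4,476],"roll":-77.6,"grip":1},{"slide":[-424,4,476],"roll":-77.6,"grip":1},{"slide":[-424,4,476],"roll":-77.6,"grip":1},{"slide":[-424,4,476],"roll":-77.6,"grip":1},{"slide":[-424,4,476],"roll":-77.6,"grip":1},{"slide":[-424,4,476],"roll":-77.6,"grip":1},{"slide":[-424,4,476],"roll":-77.6,"grip":1},{"slide":[-424,4,476],"roll":-77.6,"grip":1},{"slide":[-424,4,476],"roll":-77.6,"grip":1}]'; python3 go.py 5.7 42 48
python3 - <<'E'
from bench import snapshot
import cv2
for n in ("top","side"): cv2.imwrite(f"pics/{n}1.png",snapshot(n)[:,:,::-1])
E
```

```text
time: 1.77
tool_pos: [0.4855, 0.0784, 0.2015]
ee_rot: [-1.571, 0.0, 0.203]
wrist_force: [-0.5, -0.3, -0.1]
width: 0.0006
slide [  0.4 153.5   2.2] roll -0.1 world [0.4854 0.0806 0.048 ] now fix [  5.3  39.8 201.5] yaw 0.203 F [-0.5 -0.3 -0.1] 1.7667 0.0005755935860750698
```

View pics/top1.png

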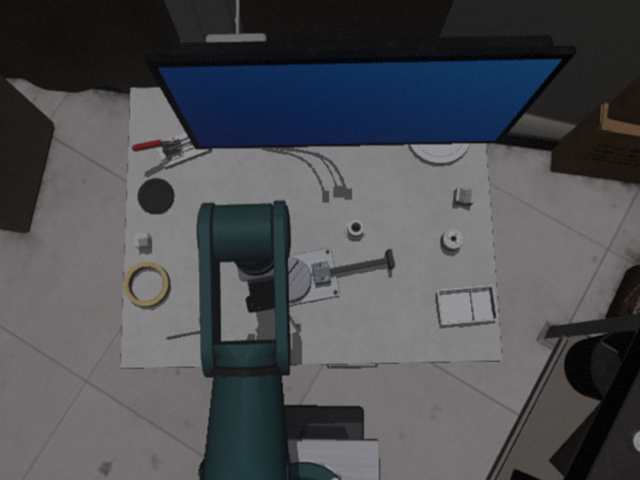

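View pics/side1.png

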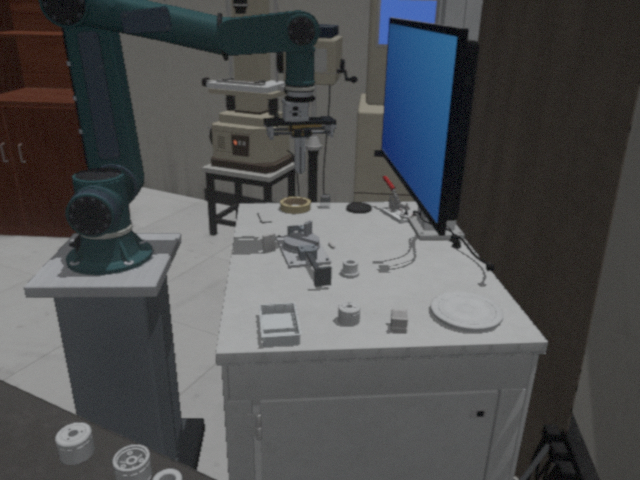

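```bash
python3 -m creep '[{"slide":[0,40,1],"roll":0,"grip":1},{"slide":[0,80,1],"roll":0,"grip":1},{"slide":[0,115,1],"roll":0,"grip":1},{"slide":[0,115,1],"roll":0,"grip":1},{"slide":[0,115,1],"roll":0,"grip":1},{"slide":[0,115,1],"roll":0,"grip":1}]'; python3 go.py 5.7 42 48
python3 - <<'E'
from bench import snapshot,robot
from h import *
import cv2
a=snapshot("side")[:,:,::-1]
print((proj("side",robot.get_obs()["tool_pos"])-[240,150]+.5)*5)
cv2.imwrite(f"pics/side2.png",cv2.convertScaleAbs(cv2.resize(a[150:260,240:380],None,fx=5,fy=5,interpolation=cv2.INTER_CUBIC),alpha=1.3))
E
```

```text
time: 2.37
tool_pos: [0.4871, 0.0804, 0.0888]
ee_rot: [-1.571, -0.003, 0.204]
wrist_force: [-0.3, -0.2, -0.3]
width: 0.0003
slide [-1.6 40.8  0.5] roll -0.1 world [0.4854 0.0806 0.048 ] now fix [ 7.3 41.5 88.8] yaw 0.204 F [-0.3 -0.2 -0.3] 2.3667 0.0003440192140118949
[[300.42073144 319.2364111 ]]
```

View pics/side2.png

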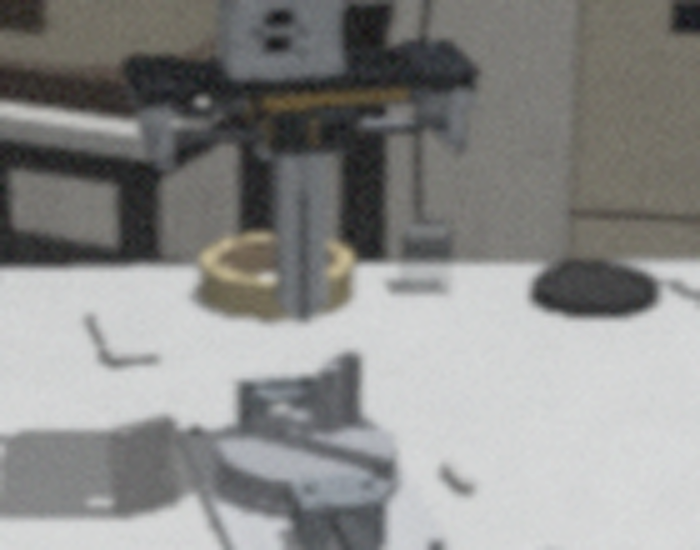

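```bash
python3 -m creep '[{"slide":[-1,20,0],"roll":0,"grip":1},{"slide":[-1,41,0],"roll":0,"grip":1},{"slide":[-1,41,0],"roll":0,"grip":1},{"slide":[-1,41,0],"roll":0,"grip":1},{"slide":[-1,41,0],"roll":0,"grip":1}]'; python3 go.py 31 13 47
```

```text
time: 2.83
tool_pos: [0.4866, 0.0807, 0.0481]
ee_rot: [-1.572, -0.004, 0.205]
wrist_force: [0.4, -0.7, 0.9]
width: 0.0005
slide [ 24.2   1.1 -28.9] roll -0.0 world [0.5161 0.0574 0.047 ] now fix [ 6.8 41.9 48.1] yaw 0.205 F [ 0.4 -0.7  0.9] 2.8333 0.0005113966818276908
```

```bash
python3 -m creep '[{"slide":[3,0,-4],"roll":0,"grip":1},{"slide":[6,0,-7],"roll":0,"grip":1},{"slide":[9,0,-11],"roll":0,"grip":1},{"slide":[12,0,-14],"roll":0,"grip":1},{"slide":[15,0,-17],"roll":0,"grip":1},{"slide":[18,0,-20],"roll":0,"grip":1},{"slide":[21,0,-23],"roll":0,"grip":1},{"slide":[24,0,-27],"roll":0,"grip":1},{"slide":[24,0,-27],"roll":0,"grip":1},{"slide":[24,0,-27],"roll":0,"grip":1}]'; python3 go.py 31 13 47
python3 - <<'E'
from bench import snapshot
import cv2
for n in ("top","side"): cv2.imwrite(f"pics/{n}3.png",snapshot(n)[:,:,::-1])
a=cv2.imread("pics/side3.png")
cv2.imwrite(f"pics/side3c.png",cv2.convertScaleAbs(cv2.resize(a[180:290,240:380],None,fx=5,fy=5,interpolation=cv2.INTER_CUBIC),alpha=1.3))
a=cv2.imread("pics/top3.png")[230:345,235:405]; cv2.imwrite("pics/top3c.png",cv2.convertScaleAbs(cv2.resize(a,None,fx=4.7,fy=4.7,interpolation=cv2.INTER_CUBIC),alpha=1.6))
E
```

```text
time: 3.67
tool_pos: [0.5142, 0.0585, 0.0451]
ee_rot: [-1.572, -0.0, 0.205]
wrist_force: [-0.2, 0.4, -0.8]
width: 0.0
slide [ 1.6 -1.9 -1.5] roll -0.0 world [0.5161 0.0574 0.047 ] now fix [29.4 14.5 45.1] yaw 0.205 F [-0.2  0.4 -0.8] 3.6667 3.517209505046531e-06
```

View pics/side3c.png

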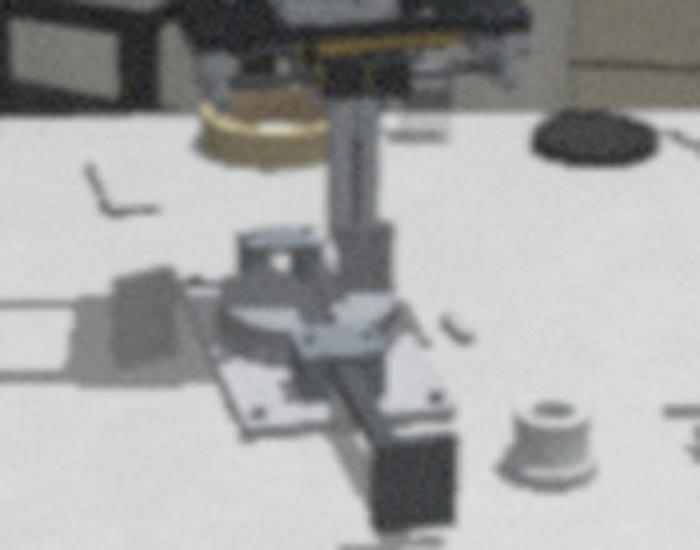

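View pics/top3c.png

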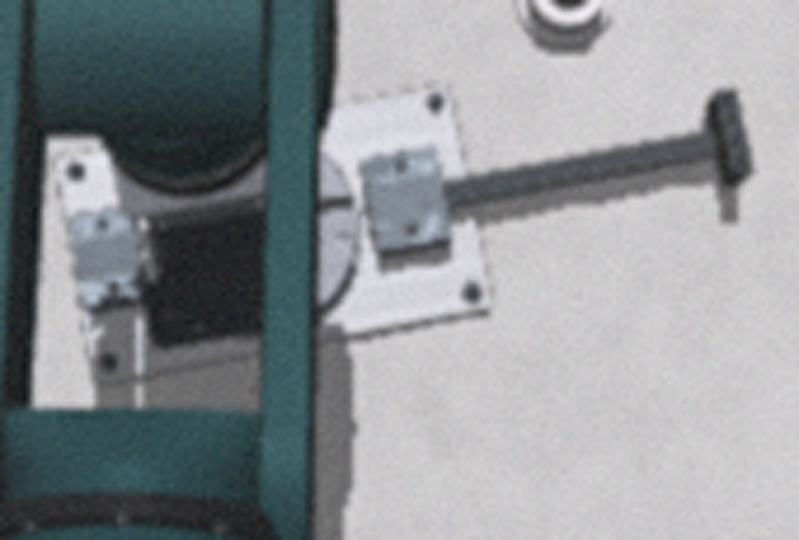

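```bash
python3 -m creep '[{"slide":[1,-1,-1],"roll":0,"grip":1},{"slide":[1,-1,-1.5],"roll":0,"grip":1},{"slide":[1,-1,-1.5],"roll":0,"grip":1},{"slide":[1,-1,-1.5],"roll":0,"grip":1},{"slide":[1,-1,-1.5],"roll":0,"grip":1}]'; python3 go.py 31 13 47
```

```text
time: 4.18
tool_pos: [0.5149, 0.0584, 0.0464]
ee_rot: [-1.57, -0.0, 0.206]
wrist_force: [-1.0, 2.2, -2.1]
width: 0.0006
slide [ 1.  -0.6 -1.3] roll 0.0 world [0.5161 0.0574 0.047 ] now fix [30.  14.3 46.4] yaw 0.206 F [-1.   2.2 -2.1] 4.1833 0.0005951818038342091
```

```bash
python3 -m creep '[{"slide":[1,0,-1],"roll":0,"grip":1},{"slide":[1,0,-1],"roll":0,"grip":1},{"slide":[1,0,-1],"roll":0,"grip":1}]';python3 go.py 31 13 47;  python3 -m creep '[{"slide":[0,0,12],"roll":0,"grip":1},{"slide":[0,-20,16],"roll":0,"grip":1},{"slide":[0,-60,20],"roll":0,"grip":1},{"slide":[0,-95,0],"roll":0,"grip":1},{"slide":[0,-95,-40],"roll":0,"grip":1},{"slide":[0,-95,-80],"roll":0,"grip":1},{"slide":[0,-95,-120],"roll":0,"grip":1},{"slide":[0,-95,-160],"roll":0,"grip":1},{"slide":[0,-95,-200],"roll":0,"grip":1},{"slide":[0,-95,-240],"roll":0,"grip":1},{"slide":[0,-95,-290],"roll":0,"grip":1},{"slide":[0,-95,-290],"roll":0,"grip":1},{"slide":[0,-95,-290],"roll":0,"grip":1}]'; python3 go.py 0 -275 47
python3 - <<'E'
from bench import snapshot
import cv2
for n in ("top","side"): cv2.imwrite(f"pics/{n}4.png",snapshot(n)[:,:,::-1])
a=cv2.imread("pics/top4.png")[230:345,235:405]; cv2.imwrite("pics/top4c.png",cv2.convertScaleAbs(cv2.resize(a,None,fx=4.7,fy=4.7,interpolation=cv2.INTER_CUBIC),alpha=1.6))
E
```

```text
time: 4.43
tool_pos: [0.5156, 0.057, 0.0463]
ee_rot: [-1.571, 0.001, 0.205]
wrist_force: [-2.9, 1.9, -0.5]
width: 0.0006
slide [ 0.6 -0.7  0.3] roll 0.0 world [0.5161 0.0574 0.047 ] now fix [30.4 12.7 46.3] yaw 0.205 F [-2.9  1.9 -0.5] 4.4333 0.0006388285335135464
time: 5.52
tool_pos: [0.5758, -0.2303, 0.1413]
ee_rot: [-1.573, -0.0, 0.201]
wrist_force: [-0.3, 0.5, 0.2]
width: -0.0001
slide [-30.8  94.3   5.7] roll -0.3 world [ 0.5445 -0.2309  0.047 ] now fix [  30.8 -280.8  141.3] yaw 0.201 F [-0.3  0.5  0.2] 5.5167 -8.95995692477956e-05
```

View pics/top4c.png

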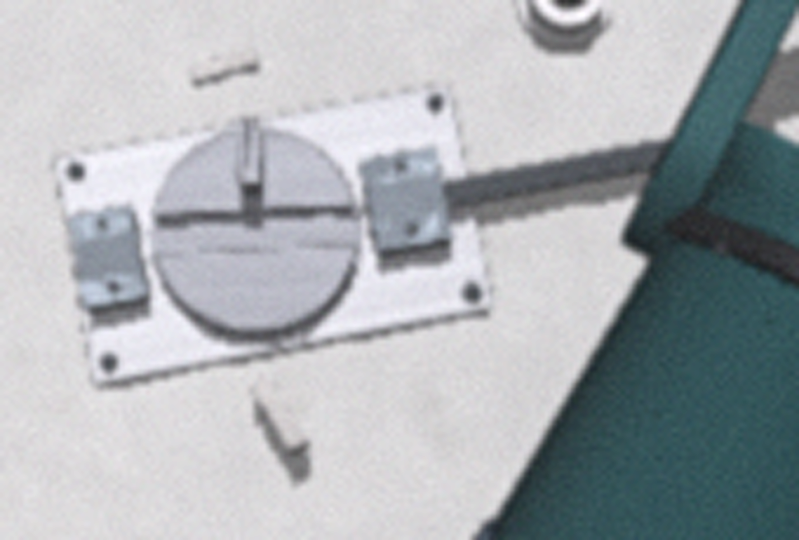

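View pics/side4.png

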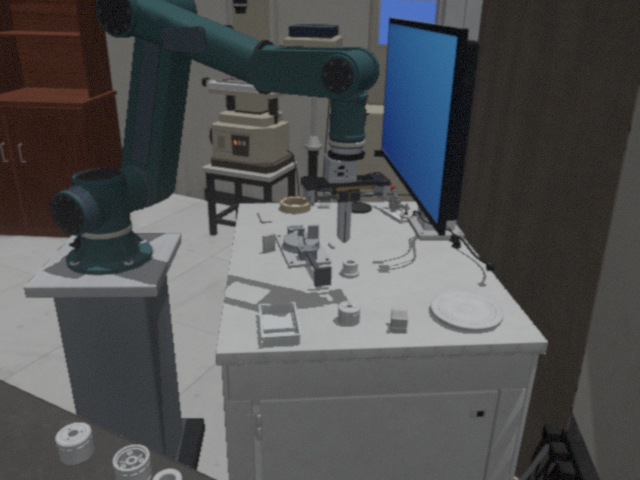

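```bash
python3 - <<'E'
from h import *
q=np.load("q.npy");mm=1e-3
for psi in (q[2],.19):
 for a in (0,-.05,-.1,-.15,-.2):
  c,s=np.cos(a),np.sin(a);Q=[q[0],q[1],psi]
  f=lambda x,y,z:((proj("top",fix(Q,np.array([c*x-s*y,s*x+c*y,z])*mm))[0]-[235,230]+.5)*4.7).round()
  print(a,[f(*p) for p in [(46,0,70),(16,0,70),(9,49,32),(9,-49,32),(-9,49,32),(-9,-49,32)]])
E
python3 - <<'E'
import cv2
a=cv2.imread("pics/top4.png")[245:315,255:340]; cv2.imwrite("pics/top4d.png",cv2.convertScaleAbs(cv2.resize(a,None,fx=9,fy=8,interpolation=cv2.INTER_CUBIC),alpha=1.6))
E
```

```text
0 [array([233., 120.]), array([245., 185.]), array([148., 231.]), array([355., 191.]), array([155., 268.]), array([362., 229.])]
-0.05 [array([238., 120.]), array([247., 184.]), array([148., 225.]), array([357., 196.]), array([153., 263.]), array([362., 234.])]
-0.1 [array([243., 119.]), array([249., 184.]), array([149., 220.]), array([358., 201.]), array([152., 258.]), array([362., 239.])]
-0.15 [array([249., 119.]), array([251., 184.]), array([149., 215.]), array([360., 206.]), array([150., 253.]), array([361., 245.])]
-0.2 [array([254., 119.]), array([252., 184.]), array([150., 209.]), array([361., 211.]), array([149., 248.]), array([360., 250.])]
0 [array([235., 120.]), array([246., 184.]), array([148., 229.]), array([356., 193.]), array([154., 267.]), array([362., 230.])]
-0.05 [array([240., 119.]), array([248., 184.]), array([148., 224.]), array([357., 198.]), array([153., 262.]), array([362., 236.])]
-0.1 [array([245., 119.]), array([249., 184.]), array([149., 218.]), array([359., 203.]), array([151., 257.]), array([362., 241.])]
-0.15 [array([250., 119.]), array([251., 184.]), array([150., 213.]), array([360., 208.]), array([150., 252.]), array([361., 246.])]
-0.2 [array([255., 119.]), array([253., 184.]), array([151., 208.]), array([361., 213.]), array([149., 246.]), array([360., 252.])]
```

View pics/top4d.png

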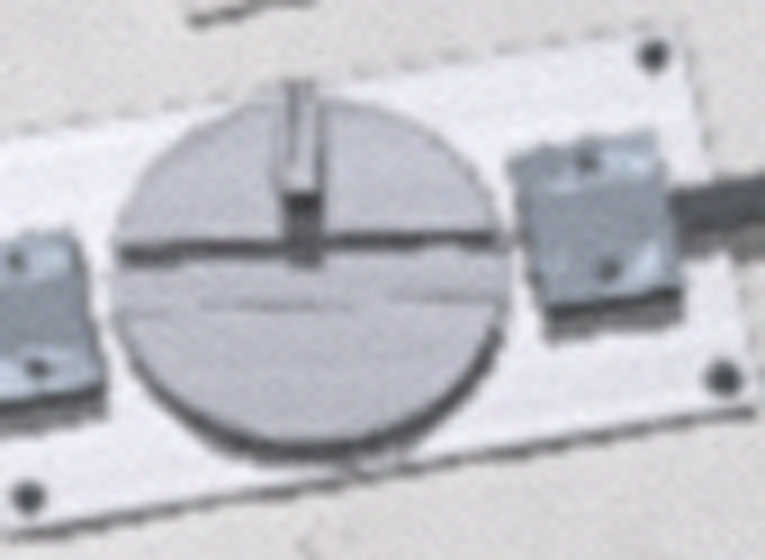

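```bash
python3 -m creep '[{"slide":[0,0,40],"roll":0,"grip":1},{"slide":[0,0,80],"roll":0,"grip":1},{"slide":[0,0,120],"roll":0,"grip":1},{"slide":[0,0,160],"roll":0,"grip":1},{"slide":[0,0,200],"roll":0,"grip":1},{"slide":[0,0,230],"roll":0,"grip":1},{"slide":[0,0,248],"roll":0,"grip":1},{"slide":[0,40,248],"roll":0,"grip":1},{"slide":[0,80,248],"roll":0,"grip":1},{"slide":[0,94,248],"roll":0,"grip":1},{"slide":[0,94,248],"roll":0,"grip":1},{"slide":[0,94,248],"roll":0,"grip":1},{"slide":[0,94,248],"roll":0,"grip":1}]'; python3 go.py 31 -18 47
python3 - <<'E'
from bench import snapshot
import cv2
a=snapshot("top")[230:345,235:405,::-1]; cv2.imwrite("pics/top5c.png",cv2.convertScaleAbs(cv2.resize(a,None,fx=4.7,fy=4.7,interpolation=cv2.INTER_CUBIC),alpha=1.6))
E
```

```text
time: 6.7
tool_pos: [0.5259, 0.0168, 0.0496]
ee_rot: [-1.572, -0.004, 0.207]
wrist_force: [0.1, -0.5, -0.0]
width: 0.0006
slide [-1.3  2.6 10.7] roll 0.1 world [0.5224 0.027  0.047 ] now fix [ 32.3 -28.7  49.6] yaw 0.207 F [ 0.1 -0.5 -0. ] 6.7 0.0005869374683938964
```

View pics/top5c.png

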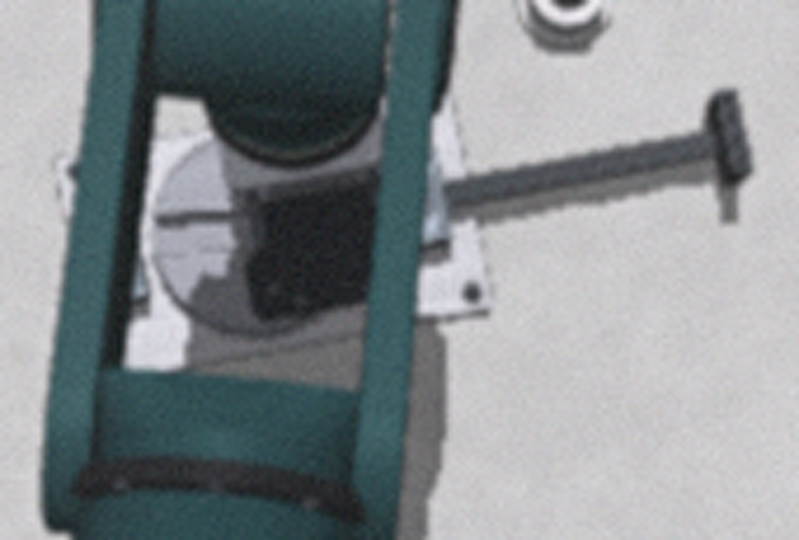

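```bash
python3 -m creep '[{"slide":[-1,2,3],"roll":0,"grip":1},{"slide":[-1,2,6],"roll":0,"grip":1},{"slide":[-1,2,8],"roll":0,"grip":1},{"slide":[-1,2,10],"roll":0,"grip":1},{"slide":[-1,2,11],"roll":0,"grip":1},{"slide":[-1,2,11],"roll":0,"grip":1},{"slide":[-1,2,11],"roll":0,"grip":1}]'; python3 go.py 31 -18 47
python3 - <<'E'
from bench import snapshot
import cv2
a=snapshot("top")[260:300,260:310,::-1]; cv2.imwrite("pics/top6c.png",cv2.convertScaleAbs(cv2.resize(a,None,fx=14,fy=14,interpolation=cv2.INTER_CUBIC),alpha=1.6))
E
```

```text
time: 7.33
tool_pos: [0.5218, 0.0264, 0.0457]
ee_rot: [-1.571, -0.001, 0.205]
wrist_force: [0.7, -1.1, 0.5]
width: 0.0005
slide [ 0.7 -1.3  0.5] roll -0.0 world [0.5224 0.027  0.047 ] now fix [ 30.3 -18.5  45.7] yaw 0.205 F [ 0.7 -1.1  0.5] 7.3333 0.0005290908298414862
```

View pics/top6c.png

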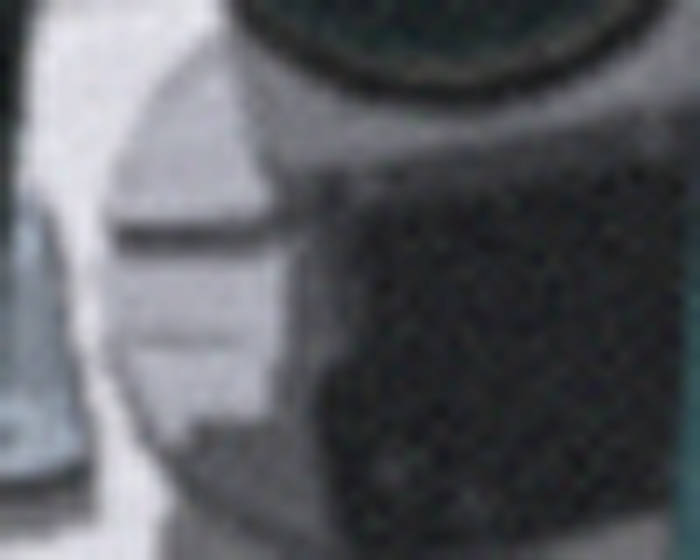

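```bash
python3 -m creep '[{"slide":[1,-1,1],"roll":0,"grip":1},{"slide":[1,-1,2],"roll":0,"grip":1},{"slide":[1,-1,3],"roll":0,"grip":1},{"slide":[1,-1,3],"roll":0,"grip":1},{"slide":[1,-1,3],"roll":0,"grip":1}]'; python3 go.py 31 -18 47
python3 - <<'E'
from bench import snapshot
import cv2
a=snapshot("top")[260:300,260:310,::-1]; cv2.imwrite("pics/top7c.png",cv2.convertScaleAbs(cv2.resize(a,None,fx=14,fy=14,interpolation=cv2.INTER_CUBIC),alpha=1.6))
E
```

```text
time: 7.8
tool_pos: [0.5217, 0.0298, 0.0462]
ee_rot: [-1.571, 0.0, 0.205]
wrist_force: [0.7, -2.4, -1.0]
width: 0.0002
slide [ 0.1 -0.8 -2.9] roll 0.0 world [0.5224 0.027  0.047 ] now fix [ 30.9 -15.1  46.2] yaw 0.205 F [ 0.7 -2.4 -1. ] 7.8 0.00016470143505063257
```

View pics/top7c.png

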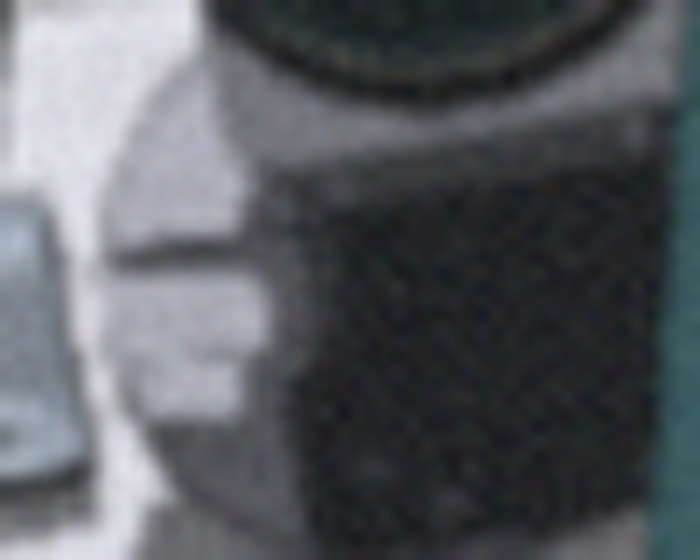

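```bash
python3 -m creep '[{"slide":[0,-1,0.7],"roll":0,"grip":1},{"slide":[0,-1,1.5],"roll":0,"grip":1},{"slide":[0,-1,1.5],"roll":0,"grip":1},{"slide":[0,-1,1.5],"roll":0,"grip":1}]'; python3 go.py 31 -18 47
python3 -m creep '[{"slide":[0,0,-12],"roll":0,"grip":1},{"slide":[0,-10,-20],"roll":0,"grip":1},{"slide":[0,-45,-20],"roll":0,"grip":1},{"slide":[0,-80,-20],"roll":0,"grip":1},{"slide":[0,-95,-60],"roll":0,"grip":1},{"slide":[0,-95,-100],"roll":0,"grip":1},{"slide":[0,-95,-140],"roll":0,"grip":1},{"slide":[0,-95,-180],"roll":0,"grip":1},{"slide":[-10,-95,-220],"roll":0,"grip":1},{"slide":[-31,-95,-260],"roll":0,"grip":1},{"slide":[-31,-95,-260],"roll":0,"grip":1},{"slide":[-31,-95,-260],"roll":0,"grip":1}]'; python3 go.py 0 -260 20
python3 - <<'E'
from bench import snapshot
import cv2
for n in ("top","side"): cv2.imwrite(f"pics/{n}8.png",snapshot(n)[:,:,::-1])
a=cv2.imread("pics/top8.png")[230:345,235:405]; cv2.imwrite("pics/top8c.png",cv2.convertScaleAbs(cv2.resize(a,None,fx=4.7,fy=4.7,interpolation=cv2.INTER_CUBIC),alpha=1.6))
a=cv2.imread("pics/side8.png")
cv2.imwrite(f"pics/side8c.png",cv2.convertScaleAbs(cv2.resize(a[180:300,240:380],None,fx=5,fy=5,interpolation=cv2.INTER_CUBIC),alpha=1.3))
E
```

```text
time: 8.18
tool_pos: [0.5214, 0.0312, 0.0475]
ee_rot: [-1.571, 0.0, 0.206]
wrist_force: [0.9, -1.6, -0.6]
width: 0.0006
slide [ 0.2  0.5 -4.3] roll 0.0 world [0.5224 0.027  0.047 ] now fix [ 30.8 -13.7  47.5] yaw 0.206 F [ 0.9 -1.6 -0.6] 8.1833 0.0006094553575573781
time: 9.18
tool_pos: [0.5435, -0.233, 0.1431]
ee_rot: [-1.571, -0.001, 0.2]
wrist_force: [0.5, 0.1, 0.8]
width: 0.0004
slide [  1.3 123.1  16.8] roll -0.3 world [ 0.5414 -0.2162  0.02  ] now fix [  -1.4 -276.8  143.1] yaw 0.2 F [0.5 0.1 0.8] 9.1833 0.00037367225313452557
```

View pics/top8c.png

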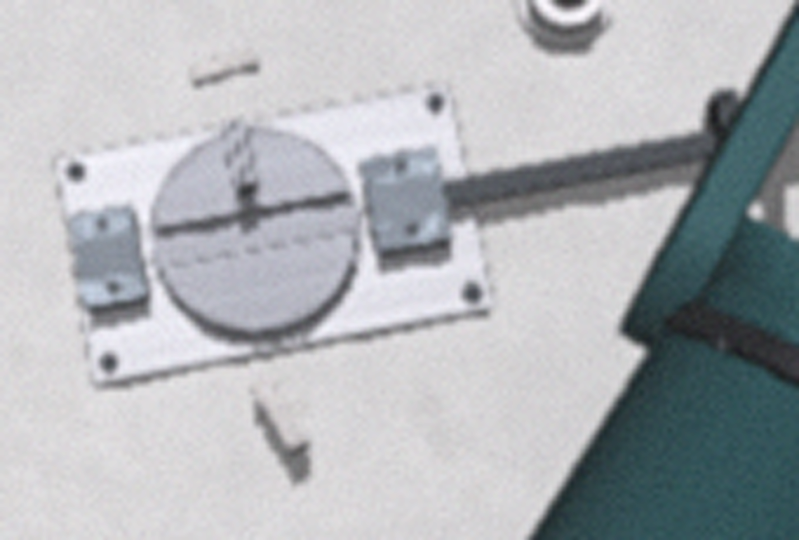

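View pics/side8c.png

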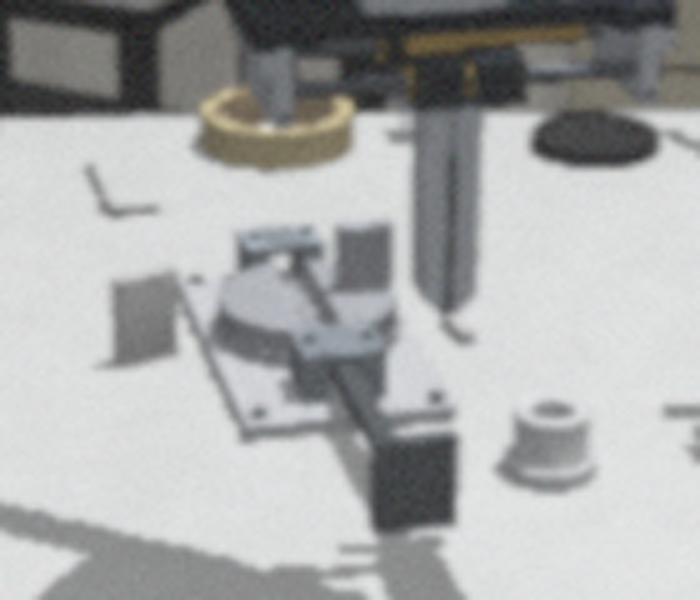

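```bash
python3 -m creep '[{"slide":[1,40,0],"roll":0,"grip":1},{"slide":[1,80,0],"roll":0,"grip":1},{"slide":[1,110,0],"roll":0,"grip":1},{"slide":[1,124,0],"roll":0,"grip":1},{"slide":[1,124,0],"roll":0,"grip":1},{"slide":[1,124,0],"roll":0,"grip":1}]'; python3 go.py 0 -260 20
python3 - <<'E'
from bench import snapshot
import cv2
a=snapshot("side")[:,:,::-1]
cv2.imwrite(f"pics/side9c.png",cv2.convertScaleAbs(cv2.resize(a[200:300,260:380],None,fx=5,fy=5,interpolation=cv2.INTER_CUBIC),alpha=1.3))
E
```

```text
time: 9.78
tool_pos: [0.5453, -0.2277, 0.0182]
ee_rot: [-1.57, 0.001, 0.208]
wrist_force: [1.3, 0.2, 0.6]
width: 0.0005
slide [-1.4 -1.8 12. ] roll 0.1 world [ 0.5414 -0.2162  0.02  ] now fix [   1.4 -272.    18.2] yaw 0.208 F [1.3 0.2 0.6] 9.7833 0.0005204346109661432
```

View pics/side9c.png

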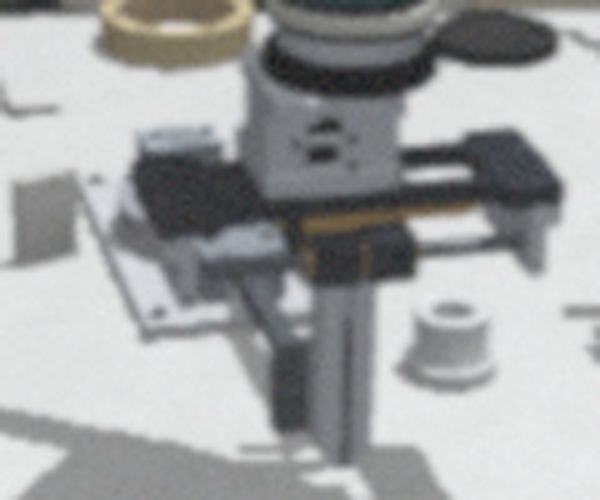

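```bash
python3 -m creep '[{"slide":[-3,0,6],"roll":0,"grip":1},{"slide":[-3,0,12],"roll":0,"grip":1},{"slide":[-3,0,18],"roll":0,"grip":1},{"slide":[-3,0,24],"roll":0,"grip":1},{"slide":[-3,0,29],"roll":0,"grip":1},{"slide":[-3,0,34],"roll":0,"grip":1},{"slide":[-3,0,39],"roll":0,"grip":1},{"slide":[-3,0,44],"roll":0,"grip":1},{"slide":[-3,0,49],"roll":0,"grip":1},{"slide":[-3,0,54],"roll":0,"grip":1},{"slide":[-3,0,59],"roll":0,"grip":1},{"slide":[-3,0,59],"roll":0,"grip":1}]'; python3 go.py 0 -112 20
python3 - <<'E'
from bench import snapshot
import cv2
a=snapshot("side")[:,:,::-1]
cv2.imwrite(f"pics/side10c.png",cv2.convertScaleAbs(cv2.resize(a[200:300,260:380],None,fx=5,fy=5,interpolation=cv2.INTER_CUBIC),alpha=1.3))
a=snapshot("top")[230:345,235:405,::-1]; cv2.imwrite("pics/top10c.png",cv2.convertScaleAbs(cv2.resize(a,None,fx=4.7,fy=4.7,interpolation=cv2.INTER_CUBIC),alpha=1.6))
E
```

```text
time: 10.83
tool_pos: [0.5302, -0.1713, 0.0186]
ee_rot: [-1.57, -0.0, 0.206]
wrist_force: [-0.3, -0.7, 1.1]
width: 0.0006
slide [  1.9  -1.4 101.7] roll 0.0 world [ 0.5113 -0.0713  0.02  ] now fix [  -1.9 -213.7   18.6] yaw 0.206 F [-0.3 -0.7  1.1] 10.8333 0.0005539319459778915
```

View pics/side10c.png

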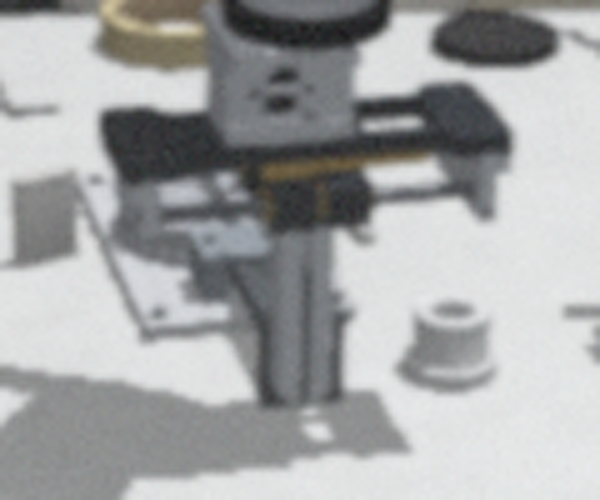

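View pics/top10c.png

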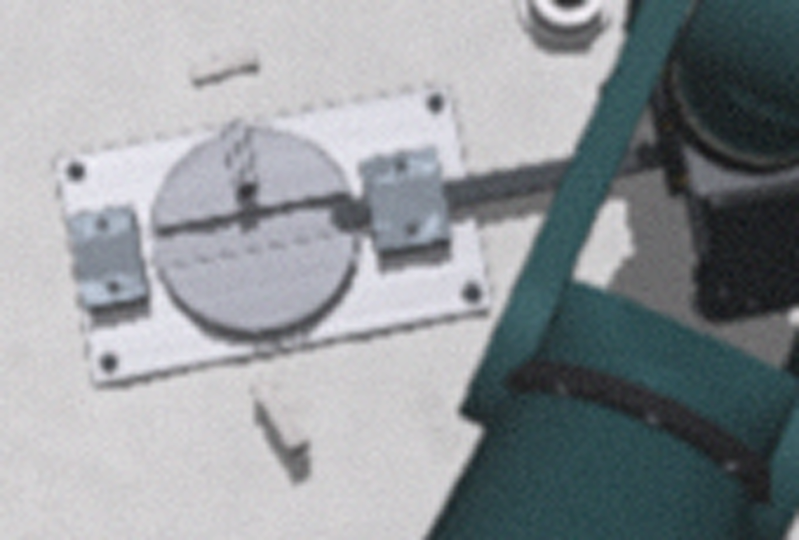

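```bash
python3 -m creep '[{"slide":[0,0,5],"roll":0,"grip":1},{"slide":[0,0,10],"roll":0,"grip":1},{"slide":[0,0,15],"roll":0,"grip":1},{"slide":[0,0,20],"roll":0,"grip":1},{"slide":[0,0,25],"roll":0,"grip":1},{"slide":[0,0,30],"roll":0,"grip":1},{"slide":[0,0,35],"roll":0,"grip":1},{"slide":[0,0,40],"roll":0,"grip":1},{"slide":[0,0,45],"roll":0,"grip":1},{"slide":[0,0,50],"roll":0,"grip":1},{"slide":[0,0,55],"roll":0,"grip":1},{"slide":[0,0,60],"roll":0,"grip":1},{"slide":[0,0,65],"roll":0,"grip":1},{"slide":[0,0,70],"roll":0,"grip":1},{"slide":[0,0,75],"roll":0,"grip":1},{"slide":[0,0,80],"roll":0,"grip":1},{"slide":[0,0,84],"roll":0,"grip":1},{"slide":[0,0,88],"roll":0,"grip":1},{"slide":[0,0,88],"roll":0,"grip":1}]'; python3 go.py 0 -112 20
python3 - <<'E'
from bench import snapshot
import cv2
a=snapshot("side")[:,:,::-1]
cv2.imwrite(f"pics/side11c.png",cv2.convertScaleAbs(cv2.resize(a[200:300,260:380],None,fx=5,fy=5,interpolation=cv2.INTER_CUBIC),alpha=1.3))
a=snapshot("top")[230:345,235:405,::-1]; cv2.imwrite("pics/top11c.png",cv2.convertScaleAbs(cv2.resize(a,None,fx=4.7,fy=4.7,interpolation=cv2.INTER_CUBIC),alpha=1.6))
E
```

```text
time: 12.52
tool_pos: [0.512, -0.085, 0.0185]
ee_rot: [-1.569, 0.0, 0.206]
wrist_force: [0.3, 0.7, -1.1]
width: 0.0007
slide [ 2.1 -1.5 13.6] roll 0.0 world [ 0.5113 -0.0713  0.02  ] now fix [  -2.1 -125.6   18.5] yaw 0.206 F [ 0.3  0.7 -1.1] 12.5167 0.0007254580463657349
```

View pics/side11c.png

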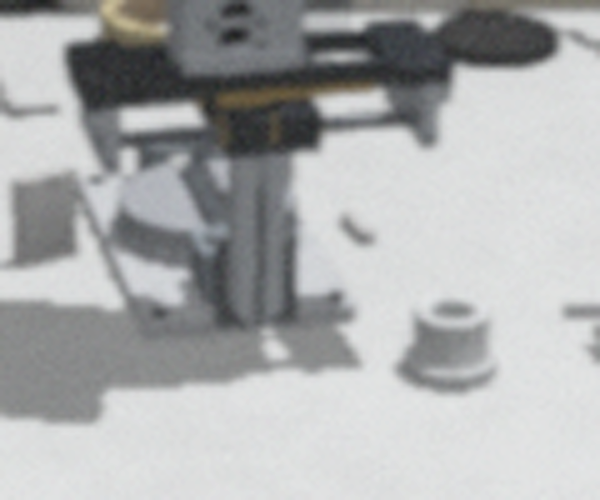

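View pics/top11c.png

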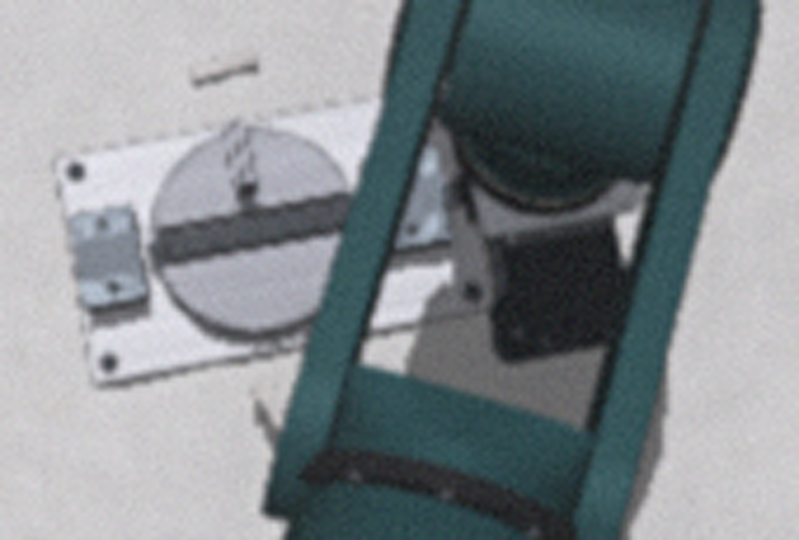

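```bash
python3 -m creep '[{"slide":[0,0,3],"roll":0,"grip":1},{"slide":[0,0,6],"roll":0,"grip":1},{"slide":[0,0,8],"roll":0,"grip":1},{"slide":[0,0,9],"roll":0,"grip":1},{"slide":[0,0,9],"roll":0,"grip":1}]'; python3 go.py 0 -112 20;  python3 -m creep '[{"slide":[0,0,1],"roll":0,"grip":1},{"slide":[0,0,2],"roll":0,"grip":1},{"slide":[0,0,2],"roll":0,"grip":1}]'; python3 go.py 0 -112 20;python3 -m creep '[{"slide":[0,0,1],"roll":0,"grip":1},{"slide":[0,0,2],"roll":0,"grip":1},{"slide":[0,0,2],"roll":0,"grip":1}]'; python3 go.py 0 -112 20;
```

```text
time: 13.03
tool_pos: [0.5108, -0.0772, 0.0189]
ee_rot: [-1.571, -0.001, 0.206]
wrist_force: [1.1, -0.9, 1.0]
width: 0.0003
slide [ 1.6 -1.1  5.7] roll 0.0 world [ 0.5113 -0.0713  0.02  ] now fix [  -1.6 -117.7   18.9] yaw 0.206 F [ 1.1 -0.9  1. ] 13.0333 0.00033052445244945985
time: 13.28
tool_pos: [0.5104, -0.0754, 0.0189]
ee_rot: [-1.571, -0.001, 0.205]
wrist_force: [0.4, -1.8, 0.7]
width: 0.0006
slide [ 1.6 -1.1  3.8] roll -0.0 world [ 0.5113 -0.0713  0.02  ] now fix [  -1.6 -115.8   18.9] yaw 0.205 F [ 0.4 -1.8  0.7] 13.2833 0.0006091077341051257
time: 13.53
tool_pos: [0.5099, -0.0734, 0.0187]
ee_rot: [-1.571, -0.001, 0.205]
wrist_force: [1.0, -1.7, 0.8]
width: 0.0009
slide [ 1.8 -1.3  1.7] roll 0.0 world [ 0.5113 -0.0713  0.02  ] now fix [  -1.8 -113.7   18.7] yaw 0.205 F [ 1.  -1.7  0.8] 13.5333 0.0008987965671171409
```

```bash
for i in 1; do python3 -m creep '[{"slide":[0,0,1],"roll":0,"grip":1},{"slide":[0,0,2],"roll":0,"grip":1},{"slide":[0,0,2],"roll":0,"grip":1}]'; done; python3 -m creep '[{"slide":[0,0,1],"roll":0,"grip":1},{"slide":[0,0,2],"roll":0,"grip":1},{"slide":[0,0,2],"roll":0,"grip":1}]'; python3 go.py 0 -112 20
```

```text
time: 13.78
tool_pos: [0.5097, -0.0725, 0.0187]
ee_rot: [-1.573, -0.001, 0.205]
wrist_force: [0.9, -5.7, 0.5]
width: 0.0008
time: 14.03
tool_pos: [0.5097, -0.0725, 0.0187]
ee_rot: [-1.577, -0.001, 0.205]
wrist_force: [3.5, -10.0, 0.7]
width: 0.0005
slide [ 1.8 -1.3  0.8] roll -0.0 world [ 0.5113 -0.0713  0.02  ] now fix [  -1.8 -112.8   18.7] yaw 0.205 F [  3.5 -10.    0.7] 14.0333 0.0004932306851792707
```

The bar has stopped and the wrist force is rising, with the finger at y ≈ -113, which is where home should be. I'll back off, lift and check.

```bash
python3 -m creep '[{"slide":[0,0,-5],"roll":0,"grip":1},{"slide":[0,0,-30],"roll":0,"grip":1},{"slide":[0,0,-60],"roll":0,"grip":1},{"slide":[0,-40,-90],"roll":0,"grip":1},{"slide":[0,-80,-120],"roll":0,"grip":1},{"slide":[0,-120,-150],"roll":0,"grip":1},{"slide":[0,-150,-185],"roll":0,"grip":1},{"slide":[0,-150,-225],"roll":0,"grip":1},{"slide":[0,-150,-250],"roll":0,"grip":1},{"slide":[0,-150,-250],"roll":0,"grip":1},{"slide":[0,-150,-250],"roll":0,"grip":1},{"slide":[0,-150,-250],"roll":0,"grip":1}]'
python3 - <<'E'
from bench import snapshot
from h import *
import cv2
q=np.load("q.npy")
a=snapshot("side")[:,:,::-1]
cv2.imwrite(f"pics/side12c.png",cv2.convertScaleAbs(cv2.resize(a[180:300,240:380],None,fx=5,fy=5,interpolation=cv2.INTER_CUBIC),alpha=1.3))
b=snapshot("top")[:,:,::-1]; cv2.imwrite("pics/top12.png",b); cv2.imwrite("pics/top12c.png",cv2.convertScaleAbs(cv2.resize(b[230:345,235:405],None,fx=4.7,fy=4.7,interpolation=cv2.INTER_CUBIC),alpha=1.6))
print([((proj("top",fix(q,np.array(p)*1e-3))[0]-[235,230]+.5)*4.7).round() for p in [(20,-104,56),(-20,-104,56),(20,-94,56)]])
E
```

```text
time: 15.03
tool_pos: [0.5591, -0.3129, 0.1667]
ee_rot: [-1.566, 0.002, 0.205]
wrist_force: [0.1, 1.1, -0.2]
width: 0.0002
[array([468., 138.]), array([485., 223.]), array([446., 142.])]
```

View pics/side12c.png

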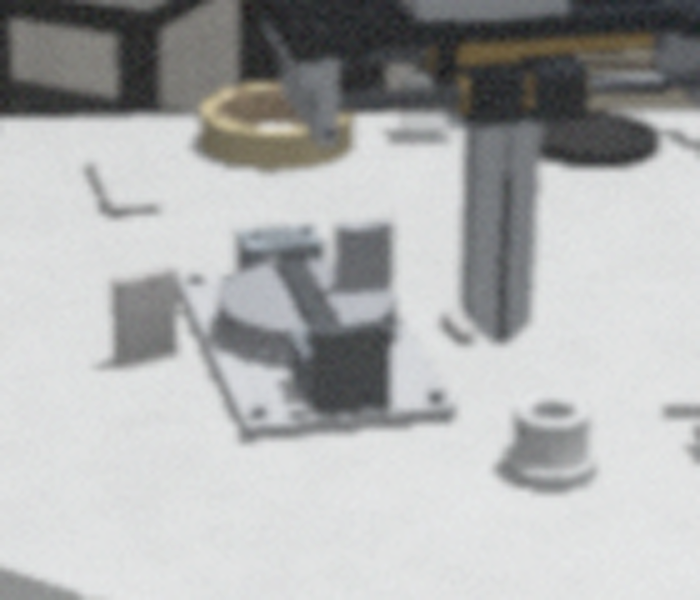

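View pics/top12c.png

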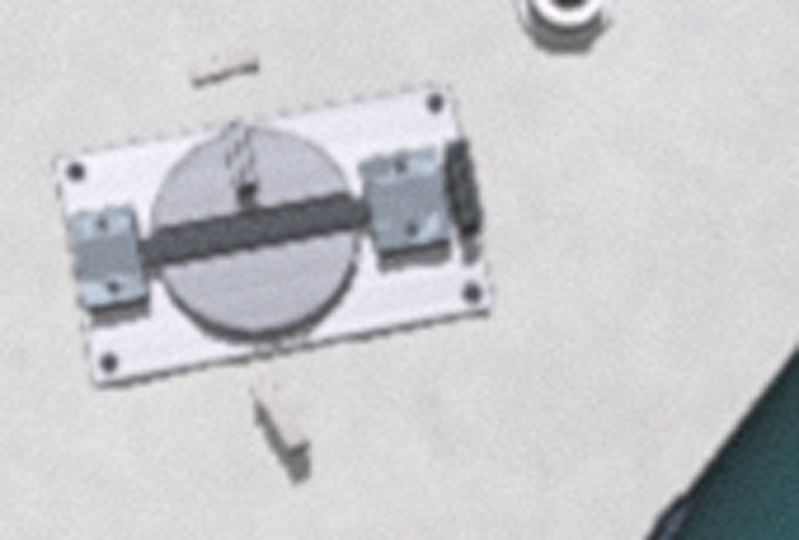

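View pics/top12.png

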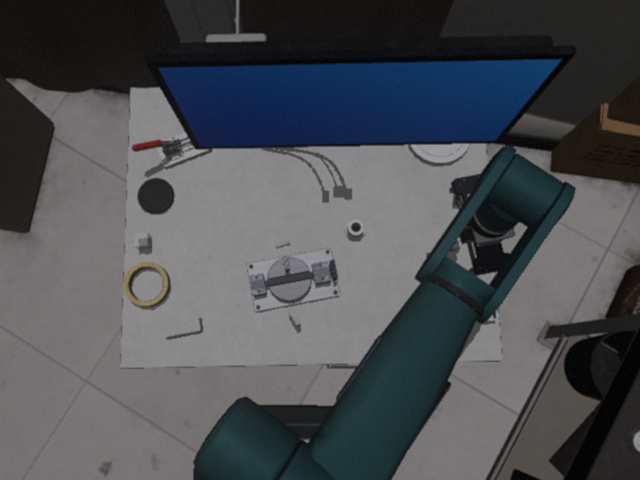

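```bash
python3 - <<'E'
from bench import robot,ticket
import numpy as np
o=robot.get_obs();print(o["time"],np.abs(o["qvel"]).max(),o["wrist_force"]);print(ticket.close_job())
E
```

```text
15.1333 0.00952078953467439 [-0.22778755  0.0362219   0.34195329]
the job is handed in; nothing more can be done
None
```

The spindle lock is locked as far as my checks show, and I handed the job in at about 15 s of the 51 s allowed. No verdict was reported.

**Disc:** I pushed the fin with shut fingers. The first push turned the disc about 0.13 rad past line, more than I had planned. I then nudged it back from the other side until the top view showed the slot within about 0.02 rad of the bar.

**Bar:** I pushed the end plate steadily through the slot. The bar stopped with the wrist force rising to about 10 N and the fingertips at fixture y of about -113 mm, which fits the plate being home. In the final pictures the bar runs through the disc into the keeper. The plate's outer face matches its predicted home position to within a few millimetres, about the limit of what I can read.

**Surroundings:** The gauge block, stepped housing, key and clear block look unmoved in the final pictures. The arm hid the right-hand edge of the top view, so I did not check the housing or the V-block afterwards; the fingers never went near either one low down.

**Robot:** It ended clear of everything, with the fingertips 167 mm above the cabinet top and the wrist force at about zero.

**What disagreed:** The fits for the fixture's angle differed by about 0.015 rad between image sets, so I judged alignment from the slot and bar in the picture. The fin's first position also suggested an effective finger half-width of about 11–12 mm, more than the 8 mm I assumed. The bar's stop gave about 9 mm.

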